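# Set the recipe phone up in its swivel stand

### The arm

A 6-joint arm with a two-finger parallel gripper is mounted at the origin on a cart in front of the work surface, level with it; the furniture and walls round the work are solid. World frame = base frame: x ahead of the robot, y to its left, z up, the work surface at z = 0. Lengths are in mm, angles in degrees, forces in N, time in s.
With the tool pointing down it reaches from about 350 to 850 mm from the base axis. Payload 8.1 kg.
Tool frame: the origin (TCP) lies on the centre line of the jaws, within the pads' length; the fingertips stand 14 mm ahead of it and the grasp point (between the pads) lies 5 mm behind it; z points along the fingers, y is the line along which they close (so a half turn about z gives the same grasp; the last joint's range is limited). The gripper opens to 85 mm and grips with 20 to 120 N. Pads are 22 mm wide; open, the fingers measure 114 mm over their backs; the gripper's body (76 mm by 85 mm) begins 54 mm behind the grasp point. The pads swing forward as they close: fully open they stand 13 mm farther back than shut.
Start: joints at [68.159, 7.471, 85.268, -0, 87.261, -4.893], TCP at [174.881, 573.953, 245.292] pointing down, gripper open.
Joint ranges: [-169.43, 169.43], [-51.17, 129.36], [1.28, 143.12], [-76.62, 256.62], [0, 156.53], [-152.29, 152.29]. Speed limits (degrees/s): [136.94, 136.94, 159.86, 180, 180, 180].

### API

Orientations are given as [roll, pitch, yaw] about the fixed x, y, z axes, in that order (R = Rz(yaw) Ry(pitch) Rx(roll)).
In Python, from bench import sense, snapshot, camera_info, hand_in gives the robot as it stands. The module is installed in compiled form; this text tells all that it offers.
- The arm moves only by the tool apply_moves, never from a script. Its argument "deltas" is a list of rows, each a list of 7 numbers: the shift along the tool's x, y, z scaled (see below), then the turn, a rotation vector about the tool's x, y, z scaled (see below), then the opening, from 0 (shut) to 1 (fully open). In form: [[dx, dy, dz, ax, ay, az, claw], ...]. A call has 1 to 8 rows; each row shifts and turns the commanded pose from where the row before left it, along the tool's axes as they then stand; what a row does not reach is not made up. The controller multiplies each number of a shift by 0.03 m and each number of a turn by 0.08 rad. A row lasts 1/8 s, in which the tool goes at most 62.5 mm and 10.7 degrees, less where a joint would pass 70% of its speed; a pose out of reach is approached as far as the arm can. A call with a number of a shift or a turn outside -1 to 1 is refused whole. A call with a gripper value outside its range is refused whole. The fingers move at their own pace and stop on an object; "grip_force" is the grip in N (left out, the last holds). Time passes only in rows, so rows that do not move let the fingers close. It gives the time, the measured TCP pose, the force, the opening and the grip force at its end, in the units of the state.
- sense(): the state, without advancing time (a new reading comes with each control period).
- snapshot(name): name is "scene" or "top" or "wrist"; returns the picture (480x640x3 uint8, red, green, blue); there is no depth.
- camera_info(name): a dict with "vertical_fov" (degrees; the focal length in pixels is half the picture's height over the tangent of half this angle, whatever the lens; pixels are square), "cx", "cy" (the principal point, pixels), "origin" and "rotation" of the camera in the world; the wrist camera has in their place "tool_from_camera" (4x4, takes a point from camera to tool coordinates, whose origin is the TCP and whose axes are the flange's). Camera axes: x right, y up, looking along -z (the intrinsics and any distortion apply to the point x, -y, -z); pixel columns grow to the right and rows downward; lengths in mm; the calibration is good to about 2 mm. A picture is of the moment at which its call begins: read the wrist's pose just before it. camera_info takes no time and is no camera call.
- hand_in(): hands the job in; it is judged then, once.
The state is a dict: "time": time; "joint_pos": joint angles; "qd": joint speeds; "joint_efforts": joint torques, N m; "tool_pos": TCP position; "tcp_rot": TCP orientation; "ft_force": force on the tool from outside, world axes, zero at the start; "wrist_torque": the same for the moment, N m; "finger_gap": finger opening in mm; "grip_force": force on a finger pad.
Only numpy, scipy, OpenCV 4.12 (cv2) and the standard library are available. Lean on these libraries where they do the work, as an engineer would, in place of code of your own. Each camera call takes 0.05 s, during which the arm holds its last target. There are 200 camera calls.

### The job

Get the recipe where you can read it: move the pepper mill that stands in the way of the phone stand to some other place, upright on the bare worktop, at least a hand's width from the stand's foot and not in front of the screen. Put the phone from the chopping board in the stand's cradle, screen outward, right way up, centred, its foot end down on the ledge, and leave the cradle facing straight out over the worktop's front edge, square to that edge, and leaning at 65 degrees to the worktop. Do not drop the phone or knock over the mill, and leave the onion, the garlic, the spice jar and the lemon where they are.

Things in the scene. Friction and masses are not known exactly. Their poses are not given: they have to be found in the camera images.
- phone: Phone in a dark blue case, 138 x 64 x 12 mm, lying flat, screen up, on the chopping board. Origin: centre of its underside. x runs along its length toward its top end (picture on the screen, camera dot), z out of the screen. 0.2 kg.
- phone_top (a point): Middle of the phone's top end face, 69 mm along x from its centre, at half its thickness.
- stand: Phone stand, fixed by its dark round foot, 104 mm across, 13 mm high. Origin: centre of the underside, on the swivel axis. On the turntable, two arms bear the hinged cradle: an aluminium plate 56 mm wide, 8 thick, 169 long with a ledge across its lower end and, beyond the phone, a bare tab with rubber sides. Level, cradle and phone sweep a circle of 112 mm radius.
- turn (a point): Point of the turntable on the swivel axis, 20 mm above the worktop; turns with it. Its x axis is horizontal and points to the back of the cradle: the screen faces along -x. The tilt hinge is parallel to its y axis, at x = -60 mm, 60 mm above the worktop.
- swivel (a joint): Turn of the turntable about the vertical, rad, counterclockwise from above; at 0 the screen would face along -x of stand. Range -2.9 to 2.9; stiff (0.12 N m), stays where it is left.
- cradle (a joint): Lean of the cradle, rad: 0 plate level, pi/2 upright; the tab end rises. Range 0 to 1.45. Wanted: 65 degrees = 1.134. Stiff friction hinge (0.5 N m), stays where it is left.
- rest (a point): On the cradle plate's upper face, where the centre of the phone's underside lies when the phone's bottom end touches the ledge; x points up the plate to the tab, z out of the plate. It lies 69.5 mm along the plate from the hinge and 16 mm above it. The ledge's face is at x = -70.5 mm here and stands 13 mm above the plate.
- tab (a point): Middle of the tab at the top end of the cradle plate (85.5 mm along x and 4 mm below rest, at half the plate's thickness); axes as rest. The tab is 56 mm across y and 8 mm thick; free of the phone from 10 mm below this point to its end 11 mm above.
- front (a point): A fixed point on the worktop near its front edge; only its axes matter: x is square to the straight front edge and points inward to the wall, y runs along the edge to the left. The screen shall face along its -x. The wall cabinet's doors hang parallel to the edge, from 340 mm above the worktop up, their front 355 mm behind the edge (this point is 53 mm behind it); mind the wrist there.
- pepper_mill: Wooden pepper mill, 58 mm across, 170 mm high, waisted; round head 49 mm across from 123 to 159 mm height. Stands close in front of the stand's foot (a like one stands at the wall; leave that). Origin: centre of its underside. 0.18 kg.
- board: Wooden chopping board, 240 (x) x 340 (y) x 21 mm, fixed. Origin: centre of its underside.
- lemon: Lemon, 78 x 55 x 56 mm, on the chopping board beside the phone. Origin: its underside. Leave alone.
- spice_jar: Glass spice jar with a red cap, 45 mm across, 106 mm high, the one nearest the stand. Origin: centre of its underside. Leave alone.
- garlic: Garlic bulb, 60 mm across, 58 mm high. Origin: centre of its underside. Leave alone.
- onion: Red onion, 78 mm across, 84 mm high with its tip. Origin: centre of its underside. Leave alone.
Mind the look-alikes: they are no part of the job. There is more than one size of the pepper_mill; the one meant has the size given above.

How it is judged (in metres and radians):
At the end, for the whole second after the job is handed in: Phone on the cradle, screen out, top end up, within 9 mm of centred and on the ledge; cradle at 65 +-5 degrees, facing straight out over the front edge within 0.1 rad; mill upright on the worktop, over 150 mm from the swivel axis, off the 140 mm lane before the screen; all at rest (x of phone in the frame of rest between -0.008 and 0.01 m and y of phone in the frame of rest between -0.009 and 0.009 m and z of phone in the frame of rest between -0.003 and 0.004 m and x of phone_top in the frame of rest above 0.05 m and angle between the z axis of phone and the z axis of rest, either way round below 0.1 rad and value of joint cradle between 1.047 and 1.222 rad and angle between the x axis of turn and the x axis of front, either way round below 0.1 rad and x of front in the frame of turn below 0 m and angle between pepper_mill's own z axis and vertical below 0.1 rad and height (world z) of pepper_mill between -0.01 and 0.01 m and horizontal distance between pepper_mill and stand above 0.15 m and (x of pepper_mill in the frame of turn above 0 m or y of pepper_mill in the frame of turn above 0.07 m or y of pepper_mill in the frame of turn below -0.07 m) and linear speed of each of phone, pepper_mill below 0.02 m/s and velocity of joint cradle between -0.03 and 0.03 rad/s); the robot touches nothing.
It fails at once if The onion, garlic, spice jar or lemon is moved by more than 20 mm (distance of any of onion, spice_jar, garlic, lemon from where it was at the start of the episode above 0.02 m).
It fails at once if The phone is dropped (it moves faster than 0.7 m/s with no finger on it) (linear speed of phone above 0.7 m/s and contact force between the fingers and phone below 0.3 N).
It fails at once if The pepper mill is knocked over (angle between pepper_mill's own z axis and vertical above 0.7 rad).
It also fails if it takes over 67 s, if anything falls off the work surface, if the arm or the gripper's body presses on something with over 40 N, if the wrist force passes 120 N, or if a joint passes its speed limit or range.

## Working session

There is one attempt and no reset: what is moved stays moved. The work goes in short steps, Python scripts to look and compute and a tool call to move; the robot and the scene stay as the last step left them, time stands still between calls to the robot, and variables do not carry over. Pictures are saved under pics/ and viewed, at most 10 in all, crops included, and the job is handed in when it is done.

Besides the shell and the picture viewer there is one more tool, called in YAML: its name, and indented under it one key for each argument. apply_moves: Moves the arm, as the interface text tells. Its arguments: {"type":"object","properties":{"deltas":{"type":"array"},"grip_force":{"type":"number"}},"required":["deltas"]}

```bash
mkdir -p pics
python3 - <<'E'
from bench import *
import cv2,numpy as np
for n in ["scene","top","wrist"]:
    i=camera_info(n);print(n,i)
    cv2.imwrite(f"pics/{n}0.png",snapshot(n)[:,:,::-1])
print(sense())
E
```

```text
scene {'vertical_fov': 55.017919282476285, 'cx': 318.9039796536171, 'cy': 234.95429085921913, 'origin': array([ 522.21236738, -324.29193207,  930.61724649]), 'rotation': array([27.35681113, -0.5959614 , -6.15705749])}
top {'vertical_fov': 50.86521898345868, 'cx': 325.21790504535466, 'cy': 235.0224229581325, 'origin': array([ 336.03646234,  143.75326455, 1357.36793338]), 'rotation': array([ 10.36804454,  -0.95539471, -89.02744461])}
wrist {'vertical_fov': 59.57085989850986, 'cx': 319.71194706923023, 'cy': 238.21942755937653, 'tool_from_camera': array([[ 6.80498862e-05,  9.54903144e-01,  2.96917464e-01,
         7.68183580e+01],
       [ 9.99999977e-01, -1.25950555e-04,  1.75876135e-04,
        -3.00336140e-01],
       [ 2.05341593e-04,  2.96917445e-01, -9.54903131e-01,
        -1.29514243e+02],
       [ 0.00000000e+00,  0.00000000e+00,  0.00000000e+00,
         1.00000000e+00]])}
{'time': 0.15, 'joint_pos': array([ 6.81582242e+01,  7.50615839e+00,  8.53139327e+01,  1.23964191e-03,
        8.72612796e+01, -4.89340817e+00]), 'qd': array([-0.0014105 , -0.17595059, -0.11795825, -0.03212908,  0.12829489,
       -0.02037162]), 'joint_efforts': array([ 3.40266715e-04, -5.70055926e+01, -5.01165354e+01, -1.31484380e-04,
        9.47638851e-03, -4.75387463e-07]), 'tool_pos': array([174.73436601, 573.58321622, 244.48479067]), 'tcp_rot': array([-1.79919032e+02, -8.17472791e-03,  1.63051566e+02]), 'ft_force': array([ 0.27372585, -0.25108331,  0.06303465]), 'wrist_torque': array([-0.02260416,  0.02073396, -0.01277697]), 'grip_force': 0.0, 'finger_gap': 85.35905741741372}
```

View pics/scene0.png

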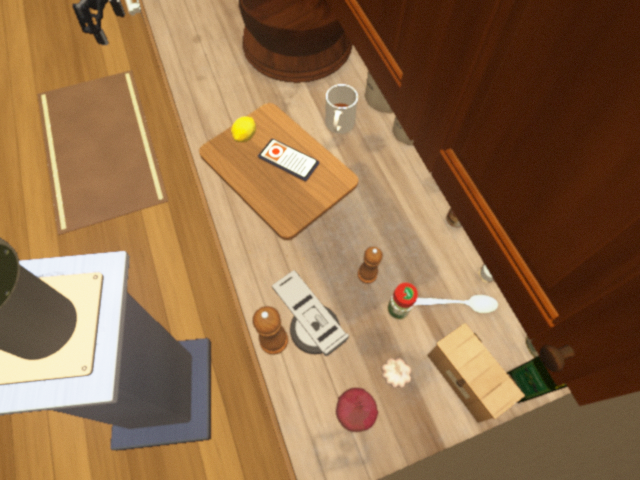

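View pics/top0.png

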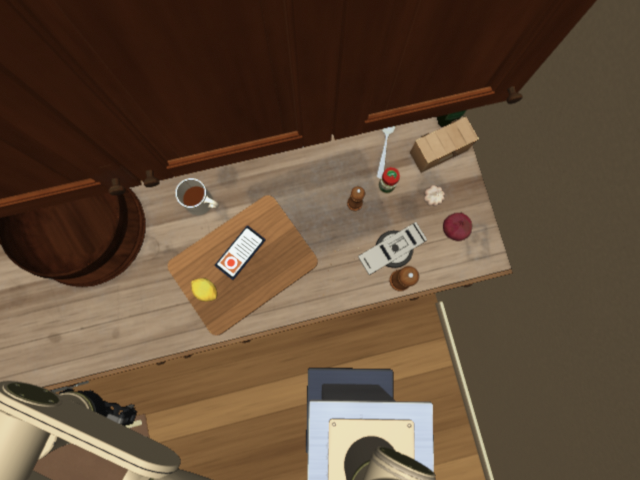

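The scene view shows the stand near (312,320), with the mill in front at (270,330) and the phone at (289,159). In the top view they are at (393,248), (405,278) and (241,252). The spice jar is at (390,178). I'll zoom in on the stand and phone.

```bash
cat > h.py <<'E'
from bench import *
import cv2,numpy as np
from scipy.spatial.transform import Rotation as Ro
def cam(n,st=None):
    i=camera_info(n); f=240/np.tan(np.radians(i["vertical_fov"]/2))
    if n=="wrist":
        st=st or sense(); R=Ro.from_euler("xyz",st["tcp_rot"],degrees=True).as_matrix()
        T=np.array(i["tool_from_camera"]); return f,i["cx"],i["cy"],R@T[:3,3]+st["tool_pos"],R@T[:3,:3]
    return f,i["cx"],i["cy"],np.array(i["origin"]),Ro.from_euler("xyz",i["rotation"],degrees=True).as_matrix()
def ray(c,u,v):
    f,cx,cy,o,R=c; d=R@np.array([(u-cx)/f,-(v-cy)/f,-1]); return o,d/np.linalg.norm(d)
def onz(c,u,v,z):
    o,d=ray(c,u,v); return o+d*(z-o[2])/d[2]
def proj(c,p):
    f,cx,cy,o,R=c; q=R.T@(np.array(p)-o); return cx+f*q[0]/-q[2], cy-f*q[1]/-q[2]
def tri(a,b):
    (o1,d1),(o2,d2)=a,b; A=np.stack([d1,-d2],1); s=np.linalg.lstsq(A,o2-o1,rcond=None)[0]
    p,q=o1+d1*s[0],o2+d2*s[1]; return (p+q)/2,np.linalg.norm(p-q)
E
python3 - <<'E'
from h import *
s=cv2.imread("pics/scene0.png");t=cv2.imread("pics/top0.png")
a=cv2.resize(s[255:365,240:373],None,fx=3,fy=4*.75,interpolation=2)
b=cv2.resize(t[210:310,340:473],None,fx=3,fy=3,interpolation=2)
o=np.zeros((330,798,3),np.uint8);o[:a.shape[0],:399]=a;o[:b.shape[0],399:]=b
cv2.imwrite("pics/z1.png",o)
cs,ct=cam("scene"),cam("top")
# edge, mill foot, heads
for u,v in [(100,373),(300,333.5),(500,276)]: print("edge?",onz(ct,u,v,0).round(1))
for n,c,im in(("scene",cs,s),("top",ct,t)):
    h=cv2.cvtColor(im,cv2.COLOR_BGR2HSV)
    for nm,lo,hi in (("lemon",(22,180,120),(32,255,255)),("phonewhite",(0,0,215),(180,40,255)),("onion",(165,90,40),(179,255,160)),("red",(0,200,130),(6,255,255)),("blue",(105,60,10),(130,255,90))):
        m=cv2.inRange(h,lo,hi);k,l,st,ce=cv2.connectedComponentsWithStats(m)
        for i in range(1,k):
            if st[i,4]>60: print(n,nm,st[i],ce[i].round(1))
E
```

```text
edge? [210.5 701.5   0. ]
edge? [319.4 187.4   0. ]
edge? [ 481.4 -350.2    0. ]
scene lemon [231 117  25  24 459] [243.1 128.4]
scene phonewhite [127   0  12  10  62] [131.6   5. ]
scene phonewhite [262 140  53  36 719] [292.1 159.4]
scene phonewhite [   0  251  126  161 7000] [ 77.2 337.5]
scene phonewhite [ 274  272   70   78 1440] [306.  307.6]
scene phonewhite [415 295  83  18 638] [466.5 302.4]
scene phonewhite [297 322  18  23 166] [303.8 334.9]
scene phonewhite [388 367  19  15 118] [395.7 376. ]
scene red [395 284  22  23 230] [404.2 294.7]
top phonewhite [218 229  43  47 553] [241.2 249.1]
top phonewhite [ 309  402  124   78 3715] [365.7 427.9]
top onion [444 214  27  26 462] [455.3 226. ]
top red [384 174  14   9  64] [389.8 179. ]
```

View pics/z1.png

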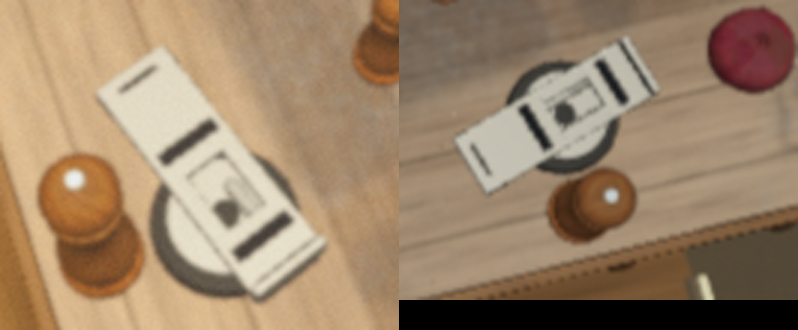

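The stand's ledge is at the right end and its tab at the left. The mill stands just in front of the foot. Next I'll triangulate.

Run:
```python
from h import *
cs,ct=cam("scene"),cam("top")
S=lambda u,v:ray(cs,240+u/3-.33,255+v/3-.33)
T=lambda u,v:ray(ct,340+(u-399)/3-.33,210+v/3-.33)
for nm,a,b in (("tab-",(97,93),(489,193)),("tab+",(162,47),(455,141)),("led+",(326,240),(627,38)),("led-",(258,300),(660,90)),("foot",(224,223),(561,117)),("dot",(74,180),(611,196))):
    p,e=tri(S(*a),T(*b));print(nm,p.round(1),e.round(1))
for n,c in(("scene",cs),("top",ct)):
    im=cv2.imread(f"pics/{n}0.png");g=cv2.cvtColor(im,cv2.COLOR_BGR2GRAY)
    L=cv2.createLineSegmentDetector().detect(g)[0][:,0]
    for x1,y1,x2,y2 in L:
        p,q=onz(c,x1,y1,0),onz(c,x2,y2,0); l=np.hypot(x2-x1,y2-y1)
        ang=np.degrees(np.arctan2(*(q-p)[:2][::-1]))%180
        if l>45 and 95<ang<115: print(n,"line",np.round([x1,y1,x2,y2]),p[:2].round(),q[:2].round(),ang.round(1), (p[:2]@[.978,.208]).round(), (q[:2]@[.978,.208]).round())
    # phone: bright screen rectangle
    m=cv2.inRange(cv2.cvtColor(im,cv2.COLOR_BGR2HSV),(0,0,0),(180,255,75))
    k,l,st,ce=cv2.connectedComponentsWithStats(m)
    bx=(255,135,70,50) if n=="scene" else (208,220,62,64)
    for i in range(1,k):
        x,y,w,h,A=st[i]
        if A>80 and bx[0]<x+w/2<bx[0]+bx[2] and bx[1]<y+h/2<bx[1]+bx[3]:
            r=cv2.minAreaRect(np.argwhere(l==i)[:,::-1].astype(np.float32)); print(n,"phone",st[i],r)
            for u,v in cv2.boxPoints(r): print(onz(c,u,v,33).round(1))
    
print("lemon",tri(ray(cs,243.1,128.4),ray(ct,203,290)))
```

```text
tab- [473.2  11.6  75.5] 2.2
tab+ [518.   40.7  73.4] 3.1
led+ [ 607.7 -105.2   90.3] 3.4
led- [ 563.5 -134.9   81.2] 1.1
foot [ 5.508e+02 -6.200e+01 -4.000e-01] 0.1
dot [462.5 -75.6 166.8] 1.4
scene line [520. 323. 459. 221.] [977. -94.] [910. 157.] 104.9 936.0 922.0
scene line [450. 207. 411. 141.] [899. 196.] [845. 398.] 105.0 920.0 909.0
scene line [410. 140. 363.  63.] [843. 402.] [767. 685.] 105.0 908.0 893.0
scene line [ 41.  95.  61. 228.] [-112.  647.] [  0. 231.] 105.1 25.0 48.0
scene line [ 66. 227.  45.  94.] [ 12. 232.] [-100.  649.] 105.0 60.0 37.0
scene line [162. 196. 129.  72.] [226. 294.] [114. 711.] 105.0 282.0 260.0
scene line [124.  73. 158. 198.] [102. 709.] [215. 290.] 105.1 247.0 271.0
scene line [558. 314. 452. 148.] [1064.  -83.] [944. 364.] 105.0 1023.0 999.0
scene line [239. 300. 297. 479.] [399.  16.] [ 492. -329.] 105.0 394.0 413.0
scene line [403.  72. 356.  -0.] [870. 638.] [785. 957.] 105.0 984.0 967.0
scene line [156.  41. 216. 227.] [181. 827.] [351. 197.] 105.0 349.0 384.0
scene line [216. 228. 240. 300.] [351. 196.] [400.  17.] 105.3 384.0 395.0
s
[... 4182 characters left out ...]
. 280.] 104.9 431.0 422.0
top line [173. 335. 107. 353.] [309. 519.] [262. 688.] 105.4 410.0 400.0
top line [  0. 202.  92. 182.] [ 657. 1016.] [722. 774.] 105.0 854.0 867.0
top line [420. 271. 465. 260.] [ 490. -132.] [ 523. -255.] 104.8 452.0 458.0
top line [ 51. 281.   2. 293.] [444. 855.] [410. 979.] 105.5 613.0 605.0
top line [301. 301. 354. 288.] [405. 188.] [442.  45.] 104.7 435.0 442.0
top phone [215 226  50  54 175] ((239.81753540039062, 252.3250274658203), (23.848499298095703, 52.042633056640625), 39.0355110168457)
[492.7 416.4  33. ]
[602.8 335.3  33. ]
[563.1 284.4  33. ]
[454.1 365.9  33. ]
lemon (array([426.59969978, 438.54165794,  48.34291317]), np.float64(1.8823219277714867))
```

apply_moves:
  deltas:
    - [-0.645, -0.746, 0, 0, 0, 0, 1]
    - [-0.645, -0.746, 0, 0, 0, 0, 1]
    - [-0.645, -0.746, 0, 0, 0, 0, 1]
    - [-0.645, -0.746, 0, 0, 0, 0, 1]
    - [-0.645, -0.746, 0, 0, 0, 0, 1]
    - [-0.645, -0.746, 0, 0, 0, 0, 1]
    - [-0.645, -0.746, 0, 0, 0, 0, 1]
    - [-0.645, -0.746, 0, 0, 0, 0, 1]

```text
time: 1.15
tool_pos: [270.9, 356.6, 245.0]
tcp_rot: [-180.0, -0.0, 163.1]
ft_force: [0.3, 0.5, -0.9]
finger_gap: 85.5
grip_force: 0.0
```

apply_moves:
  deltas:
    - [-0.645, -0.746, 0, 0, 0, 0, 1]
    - [-0.645, -0.746, 0, 0, 0, 0, 1]
    - [-0.645, -0.746, 0, 0, 0, 0, 1]
    - [-0.645, -0.746, 0, 0, 0, 0, 1]
    - [-0.645, -0.746, 0, 0, 0, 0, 1]
    - [-0.645, -0.746, 0, 0, 0, 0, 1]
    - [-0.645, -0.746, 0, 0, 0, 0, 1]
    - [-0.645, -0.746, 0, 0, 0, 0, 1]

```text
time: 2.15
tool_pos: [366.8, 140.2, 245.1]
tcp_rot: [-180.0, -0.0, 163.1]
ft_force: [0.3, 0.3, -0.0]
finger_gap: 85.2
grip_force: 0.0
```

apply_moves:
  deltas:
    - [-0.645, -0.746, 0, 0, 0, 0, 1]
    - [-0.645, -0.746, 0, 0, 0, 0, 1]
    - [-0.645, -0.746, 0, 0, 0, 0, 1]
    - [-0.645, -0.746, 0, 0, 0, 0, 1]
    - [-0.645, -0.746, 0, 0, 0, 0, 1]
    - [-0.645, -0.746, 0, 0, 0, 0, 1]
    - [-0.645, -0.746, 0, 0, 0, 0, 1]
    - [-0.645, -0.746, 0, 0, 0, 0, 1]

```text
time: 3.15
tool_pos: [462.7, -76.1, 245.0]
tcp_rot: [180.0, -0.0, 163.0]
ft_force: [-0.8, 1.0, 0.5]
finger_gap: 85.3
grip_force: 0.0
```

apply_moves:
  deltas:
    - [0, 0, 0, 0, 0, 1, 1]
    - [0, 0, 0, 0, 0, 1, 1]
    - [0, 0, 0, 0, 0, 1, 1]
    - [0, 0, 0, 0, 0, 1, 1]
    - [0, 0, 0, 0, 0, 1, 1]
    - [0, 0, 0, 0, 0, 1, 1]
    - [0, 0, 0, 0, 0, 1, 1]
    - [0, 0, 0, 0, 0, 1, 1]

```text
time: 4.15
tool_pos: [462.3, -75.2, 245.0]
tcp_rot: [-180.0, -0.0, 126.2]
ft_force: [0.5, 0.2, -0.7]
finger_gap: 85.3
grip_force: 0.0
```

apply_moves:
  deltas:
    - [0, 0, 0, 0, 0, 1, 1]
    - [0, 0, 0, 0, 0, 0, 1]
    - [0, 0, 0, 0, 0, 0, 1]

```text
time: 4.53
tool_pos: [462.4, -75.2, 245.1]
tcp_rot: [-180.0, -0.0, 121.9]
ft_force: [-0.1, -0.4, 0.6]
finger_gap: 85.5
grip_force: 0.0
```

Run:
```python
from h import *
s=sense();print({k:np.round(s[k],2) for k in("time","joint_pos","tool_pos","tcp_rot","ft_force")})
cv2.imwrite("pics/w1.png",snapshot("wrist")[:,:,::-1])
cs,ct,cw=cam("scene"),cam("top"),cam("wrist",s)
print("dot in wrist",proj(cw,[462.5,-75.6,168]),"axis",proj(cw,[551,-63,76]))
print("board corner",onz(ct,317,262,21),onz(cs,289,238,21))
print("jar",tri(ray(cs,404.2,294.7),ray(ct,390,177)),"foot13",onz(cs,314.4,329,13),onz(ct,393.7,248.7,13))
print("onion",onz(ct,457,226,50),"garlic",onz(ct,434,196,30),"mill2",onz(ct,357,190,120))
```

```text
{'time': np.float64(4.53), 'joint_pos': array([-15.51, -13.32, 105.37,  -0.  ,  87.97, -47.41]), 'tool_pos': array([462.44, -75.18, 245.14]), 'tcp_rot': array([-1.7999e+02, -1.0000e-02,  1.2190e+02]), 'ft_force': array([-0.12, -0.42,  0.65])}
dot in wrist (np.float64(321.04052230536985), np.float64(260.95034940901587)) axis (np.float64(428.38334733621036), np.float64(263.3220333623755))
board corner [507.38525384 146.28322263  21.        ] [515.44357316 141.83398641  21.        ]
jar (array([725.79071757, -39.66972899,  92.8122706 ]), np.float64(1.6157445423645143)) foot13 [550.51302808 -65.79054854  13.        ] [548.53027525 -60.09278759  13.        ]
onion [ 606.94461632 -223.32743542   50.        ] garlic [ 693.18155095 -168.56758914   30.        ] mill2 [680.48109643  48.31330763 120.        ]
```

View pics/w1.png

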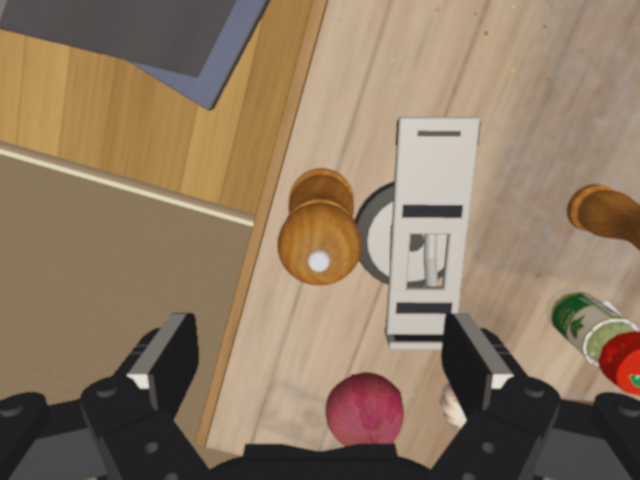

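The wrist view puts the mill's stud at (318,261), 3 px from the prediction. The plate's tab corners are at (399,118) and (480,118), and the ledge is around row 340. The mill position is confirmed, so I'll work out the plate yaw and the mill descent.

Run:
```python
from h import *
im=cv2.imread("pics/w1.png")
s=dict(tool_pos=np.array([462.44,-75.18,245.14]),tcp_rot=np.array([-179.99,-.01,121.9]))
c=cam("wrist",s)
for u,v in [(399,118),(480,118),(461,340),(387,340)]: print(onz(c,u,v,76).round(1))
print("dot",onz(c,318,261,170))
# gray plate edges by LSD
g=cv2.cvtColor(im,cv2.COLOR_BGR2GRAY)
for x1,y1,x2,y2 in cv2.createLineSegmentDetector().detect(g)[0][:,0]:
    if 380<min(x1,x2) and max(x1,x2)<490 and 105<min(y1,y2) and max(y1,y2)<355 and np.hypot(x2-x1,y2-y1)>35:
        p,q=onz(c,x1,y1,76),onz(c,x2,y2,76);print(np.round([x1,y1,x2,y2]),p[:2].round(1),q[:2].round(1),np.degrees(np.arctan2(*(q-p)[:2][::-1])).round(1))
print((Ro.from_euler("xyz",s["tcp_rot"],degrees=True).as_matrix().T@(np.array([433,140,0])-[462.4,-75.2,0])).round(1))
```

```text
[470.9  12.2  76. ]
[517.9  41.5  76. ]
[ 612.5 -102.4   76. ]
[ 561.9 -134.    76. ]
dot [460.77381283 -75.82712122 170.        ]
[387. 334. 442. 334.] [ 558.6 -129.5] [ 596.4 -106.5] 31.4
[403. 204. 461. 205.] [508.2 -35.7] [543.9 -13.9] 31.4
[461. 217. 402. 217.] [549.6 -21.2] [512.8 -43.8] -148.4
[397. 302. 451. 302.] [ 549.2 -102.1] [585.1 -80.1] 31.5
[441. 341. 391. 341.] [ 599.3 -112. ] [ 565.  -133.4] -148.0
[444. 313. 396. 313.] [586.4 -90. ] [ 553.9 -110.5] -147.8
[397. 165. 394. 203.] [488.5 -14.9] [502.2 -38.4] -59.7
[418. 130. 459. 130.] [486.7  12.5] [511.   27.4] 31.5
[459. 136. 418. 136.] [513.3  24.5] [488.9   9.5] -148.3
[400. 117. 397. 164.] [470.8  13.1] [488.1 -14.3] -57.7
[449. 244. 444. 287.] [555.  -42.5] [572.8 -72.3] -59.1
[443. 289. 406. 288.] [573.5 -74.3] [548.3 -88.9] -149.9
[388. 273. 391. 204.] [529.2 -86. ] [500.8 -40.3] 121.8
[391. 284. 387. 332.] [536.5 -92.5] [ 557.9 -127.9] -58.9
[395. 204. 391. 274.] [503.3 -38.7] [532.2 -85.3] -58.2
[457. 311. 479. 119.] [593.9 -83. ] [517.6  40.3] 121.8
[384. 328. 387. 287.] [ 553.5 -126.7] [535.2 -95.7] 120.6
[478. 118. 403. 118.] [516.9  40.8] [473.3  13.6] -148.0
[392. 348. 438. 349.] [ 569.5 -138. ] [ 601.6 -118.6] 31.2
[198.2  88.8   0. ]
```

apply_moves:
  deltas:
    - [0, 0, 0.7, 0, 0, 0, 1]
    - [0, 0, 0.7, 0, 0, 0, 1]
    - [0, 0, 0.7, 0, 0, 0, 1]
    - [0, 0, 0.7, 0, 0, 0, 1]
    - [0, 0, 0.6, 0, 0, 0, 1]
    - [0, 0, 0, 0, 0, 0, 1]

```text
time: 5.32
tool_pos: [461.4, -74.9, 141.7]
tcp_rot: [-179.9, -0.1, 121.8]
ft_force: [0.5, 0.5, 0.7]
finger_gap: 85.5
grip_force: 0.0
```

apply_moves:
  deltas:
    - [0, 0, 0, 0, 0, 0, 0]
    - [0, 0, 0, 0, 0, 0, 0]
    - [0, 0, 0, 0, 0, 0, 0]
    - [0, 0, 0, 0, 0, 0, 0]
    - [0, 0, 0, 0, 0, 0, 0]
    - [0, 0, 0, 0, 0, 0, 0]
  grip_force: 30

```text
time: 6.08
tool_pos: [463.5, -75.5, 144.8]
tcp_rot: [179.9, 0.1, 121.8]
ft_force: [-1.0, -0.2, 6.4]
finger_gap: 46.6
grip_force: 30.9
```

apply_moves:
  deltas:
    - [0, 0, -0.4, 0, 0, 0, 0]
    - [0, 0, -1, 0, 0, 0, 0]
    - [0, 0, -1, 0, 0, 0, 0]
    - [0, 0, -1, 0, 0, 0, 0]

```text
time: 6.58
tool_pos: [462.3, -75.1, 246.7]
tcp_rot: [180.0, -0.0, 121.8]
ft_force: [-0.3, -0.2, -1.5]
finger_gap: 46.6
grip_force: 31.4
```

apply_moves:
  deltas:
    - [0.4, 0.17, 0, 0, 0, 0, 0]
    - [0.9, 0.39, 0, 0, 0, 0, 0]
    - [0.9, 0.39, 0, 0, 0, 0, 0]
    - [0.9, 0.39, 0, 0, 0, 0, 0]
    - [0.9, 0.39, 0, 0, 0, 0, 0]
    - [0.9, 0.39, 0, 0, 0, 0, 0]
    - [0.7, 0.3, 0, 0, 0, 0, 0]
    - [0.3, 0.12, 0, 0, 0, 0, 0]

```text
time: 7.58
tool_pos: [432.9, 116.8, 244.0]
tcp_rot: [-179.9, -0.1, 121.9]
ft_force: [-0.0, -0.2, -2.3]
finger_gap: 46.5
grip_force: 31.4
```

apply_moves:
  deltas:
    - [0, 0, 0.8, 0, 0, 0, 0]
    - [0, 0, 0.8, 0, 0, 0, 0]
    - [0, 0, 0.8, 0, 0, 0, 0]
    - [0, 0, 0.6, 0, 0, 0, 0]
    - [0, 0, 0.2, 0, 0, 0, 0]
    - [0, 0, 0.1, 0, 0, 0, 0]
    - [0, 0, 0, 0, 0, 0, 0]

```text
time: 8.45
tool_pos: [434.5, 115.4, 146.9]
tcp_rot: [179.9, 0.0, 121.8]
ft_force: [1.0, -0.3, -1.8]
finger_gap: 46.7
grip_force: 31.4
```

apply_moves:
  deltas:
    - [0, 0, 0.05, 0, 0, 0, 0]
    - [0, 0, 0.04, 0, 0, 0, 0]
    - [0, 0, 0, 0, 0, 0, 0]

```text
time: 8.82
tool_pos: [434.8, 115.4, 144.9]
tcp_rot: [179.9, 0.1, 121.8]
ft_force: [-1.6, -0.0, 5.7]
finger_gap: 46.5
grip_force: 31.9
```

apply_moves:
  deltas:
    - [0, 0, 0, 0, 0, 0, 1]
    - [0, 0, 0, 0, 0, 0, 1]
    - [0, 0, 0, 0, 0, 0, 1]
    - [0, 0, 0, 0, 0, 0, 1]
    - [0, 0, -0.6, 0, 0, 0, 1]
    - [0, 0, -1, 0, 0, 0, 1]
    - [0, 0, -1, 0, 0, 0, 1]
    - [0, 0, -1, 0, 0, 0, 1]

```text
time: 9.82
tool_pos: [434.2, 115.4, 254.1]
tcp_rot: [179.9, 0.0, 121.8]
ft_force: [0.6, 0.2, 0.6]
finger_gap: 85.6
grip_force: 0.0
```

apply_moves:
  deltas:
    - [0.63, 0.84, 0, 0, 0, 0, 1]
    - [0.63, 0.84, 0, 0, 0, 0, 1]
    - [0.63, 0.84, 0, 0, 0, 0, 1]
    - [0.63, 0.84, 0, 0, 0, 0, 1]
    - [0.63, 0.84, 0, 0, 0, 0, 1]
    - [0.63, 0.84, 0, 0, 0, 0, 1]
    - [0.63, 0.84, 0, 0, 0, 0, 1]
    - [0.63, 0.84, 0, 0, 0, 0, 1]

```text
time: 10.82
tool_pos: [526.2, 351.3, 253.1]
tcp_rot: [179.9, 0.0, 121.8]
ft_force: [0.9, -0.2, -0.1]
finger_gap: 85.0
grip_force: 0.0
```

apply_moves:
  deltas:
    - [0, 0, 0, 0, 0, -1, 1]
    - [0, 0, 0, 0, 0, -1, 1]
    - [0, 0, 0, 0, 0, -1, 1]
    - [0, 0, 0, 0, 0, -1, 1]
    - [0, 0, 0, 0, 0, -0.78, 1]
    - [0, 0, 0, 0, 0, 0, 1]
    - [0, 0, 0, 0, 0, 0, 1]

```text
time: 11.7
tool_pos: [525.8, 350.2, 252.3]
tcp_rot: [180.0, 0.0, 143.6]
ft_force: [0.5, -0.5, -0.2]
finger_gap: 85.4
grip_force: 0.0
```

Run:
```python
from h import *
s=sense();print({k:np.round(s[k],2) for k in("time","joint_pos","tool_pos","tcp_rot","ft_force")})
im=snapshot("wrist")[:,:,::-1];t=snapshot("top")[:,:,::-1]
cv2.imwrite("pics/w2.png",im);cv2.imwrite("pics/t2.png",t)
c=cam("wrist",s)
g=cv2.cvtColor(im,cv2.COLOR_BGR2GRAY)
for x1,y1,x2,y2 in cv2.createLineSegmentDetector().detect(g)[0][:,0]:
    p,q=onz(c,x1,y1,33),onz(c,x2,y2,33);l=np.linalg.norm(p-q)
    if l>30 and np.linalg.norm((p+q)/2-[528,350,33])<90: print(np.round([x1,y1,x2,y2]),p[:2].round(1),q[:2].round(1),(np.degrees(np.arctan2(*(q-p)[:2][::-1]))%180).round(1))
v=np.hstack([cv2.resize(im,(400,300)),cv2.resize(t,(400,300))]);cv2.imwrite("pics/v2.png",v)
```

```text
{'time': np.float64(11.7), 'joint_pos': array([ 29.01,  12.17,  79.3 ,   0.  ,  88.49, -24.62]), 'tool_pos': array([525.82, 350.19, 252.32]), 'tcp_rot': array([1.7997e+02, 1.0000e-02, 1.4363e+02]), 'ft_force': array([ 0.48, -0.48, -0.19])}
[291. 272. 352. 272.] [561.1 291.2] [593.7 335.2] 53.4
[290. 131. 292. 271.] [463.8 365.5] [560.9 293. ] 143.2
[353. 269. 357. 131.] [592.1 337.2] [496.  409.3] 143.1
[357. 129. 289. 129.] [494.8 409.5] [462.3 365.9] 53.3
[356. 277. 288. 277.] [599.9 335. ] [563.8 286.3] 53.4
[296. 215. 346. 215.] [522.1 326.6] [547.8 360.8] 53.1
[297. 225. 336. 226.] [530.1 321.8] [550.2 348.6] 53.1
[297. 204. 346. 205.] [515.4 333. ] [540.1 366.3] 53.4
[287. 118. 359. 121.] [454.8 369.2] [490.6 414.9] 52.0
[352. 184. 296. 184.] [528.9 380.7] [500.7 342.9] 53.2
[297. 236. 344. 236.] [537.5 316.2] [562.1 349.4] 53.4
[346. 240. 297. 240.] [565.9 348. ] [540.3 314.1] 53.0
[344. 250. 297. 250.] [572.8 341.8] [547.7 308.4] 53.1
[352. 139. 351. 182.] [499.1 401.9] [526.8 381. ] 143.0
[296. 182. 295. 139.] [499.5 343.9] [471.8 364.7] 143.2
[296. 138. 352. 138.] [470.7 365.8] [497.9 402.4] 53.4
[297. 246. 346. 246.] [544.8 310.7] [570.3 344.9] 53.4
[346. 209. 297. 209.] [543.3 364.1] [518.3 330.8] 53.1
[336. 230. 297. 229.] [553.2 346.4] [532.9 319.7] 52.6
[346. 219. 294. 219.] [550.7 358.8] [524.4 323.5] 53.3
[360. 218. 358. 253.] [556.9 369.1] [582.4 349.9] 143.0
[363. 124. 360. 223.] [494.6 415.7] [560.6 366.7] 143.4
[287. 256. 285. 124.] [546.8 297.8] [457.3 364.9] 143.2
```

View pics/v2.png

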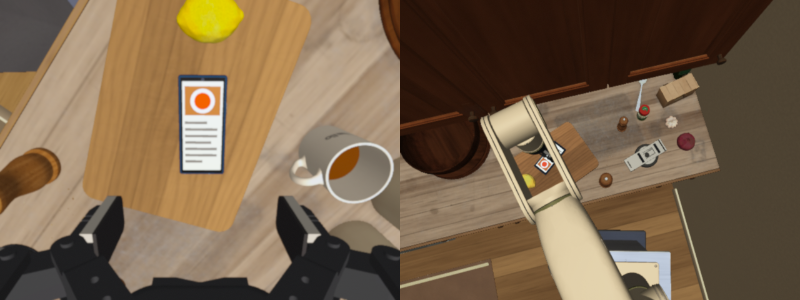

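Mill stands upright at its new place. Phone centre is about (527.5, 351.5) with yaw 143.2°. Descending.

apply_moves:
  deltas:
    - [-0.02, 0.07, 1, 0, 0, 0.09, 1]
    - [0, 0, 1, 0, 0, 0, 1]
    - [0, 0, 1, 0, 0, 0, 1]
    - [0, 0, 1, 0, 0, 0, 1]
    - [0, 0, 1, 0, 0, 0, 1]
    - [0, 0, 1, 0, 0, 0, 1]
    - [0, 0, 0.8, 0, 0, 0, 1]
    - [0, 0, 0.3, 0, 0, 0, 1]

```text
time: 12.8
tool_pos: [526.3, 350.8, 36.6]
tcp_rot: [-179.8, -0.1, 143.3]
ft_force: [0.1, -0.5, -0.3]
finger_gap: 85.1
grip_force: 0.0
```

apply_moves:
  deltas:
    - [0, 0, 0.15, 0, 0, 0, 1]
    - [0, 0, 0.1, 0, 0, 0, 1]
    - [0, 0, 0, 0, 0, 0, 1]

```text
time: 13.18
tool_pos: [527.9, 351.7, 31.9]
tcp_rot: [179.9, 0.0, 143.3]
ft_force: [-0.4, -0.5, 0.9]
finger_gap: 85.3
grip_force: 0.0
```

apply_moves:
  deltas:
    - [0, 0, 0, 0, 0, 0, 0]
    - [0, 0, 0, 0, 0, 0, 0]
    - [0, 0, 0, 0, 0, 0, 0]
    - [0, 0, 0, 0, 0, 0, 0]
    - [0, 0, 0, 0, 0, 0, 0]
  grip_force: 40

```text
time: 13.8
tool_pos: [528.0, 351.8, 32.1]
tcp_rot: [179.9, 0.0, 143.3]
ft_force: [-0.5, -0.5, 6.2]
finger_gap: 62.9
grip_force: 45.0
```

apply_moves:
  deltas:
    - [0, 0, -0.2, 0, 0, 0, 0]
    - [0, 0, -0.4, 0, 0, 0, 0]
    - [0, 0, -0.8, 0, 0, 0, 0]
    - [0, 0, -1, 0, 0, 0, 0]
    - [0, 0, -1, 0, 0, 0, 0]
    - [0, 0, -1, 0, 0, 0, 0]
    - [0, 0, -1, 0, 0, 0, 0]
    - [0, 0, 0, 0, 0, 0, 0]

```text
time: 14.8
tool_pos: [529.1, 352.4, 197.0]
tcp_rot: [179.7, 0.2, 143.3]
ft_force: [0.5, 0.6, -1.0]
finger_gap: 62.8
grip_force: 44.6
```

Run:
```python
from h import *
s=sense();print({k:np.round(s[k],2) for k in("time","joint_pos","tool_pos","tcp_rot","ft_force","wrist_torque","finger_gap")})
im=snapshot("wrist")[:,:,::-1]
cv2.imwrite("pics/w3.png",im)
R=Ro.from_euler("xyz",s["tcp_rot"],degrees=True).as_matrix();c=cam("wrist",s)
p0=s["tool_pos"];zt=p0[2]+1 # phone top approx
g=cv2.cvtColor(im,cv2.COLOR_BGR2GRAY)
for x1,y1,x2,y2 in cv2.createLineSegmentDetector().detect(g)[0][:,0]:
    p,q=[R.T@(onz(c,u,v,zt)-p0) for u,v in((x1,y1),(x2,y2))]
    if np.linalg.norm(p-q)>35 and abs(((p+q)/2)[1])<40 and abs(((p+q)/2)[0])<90: print(np.round([x1,y1,x2,y2]),p[:2].round(1),q[:2].round(1))
```

```text
{'time': np.float64(14.8), 'joint_pos': array([ 29.05,  14.05,  82.93,  -0.  ,  82.65, -24.25]), 'tool_pos': array([529.1 , 352.41, 196.97]), 'tcp_rot': array([1.7967e+02, 1.5000e-01, 1.4330e+02]), 'ft_force': array([ 0.5 ,  0.62, -1.04]), 'wrist_torque': array([-0.01, -0.01,  0.02]), 'finger_gap': np.float64(62.79)}
[231. 166. 248. 443.] [ 59.9 -27.6] [-44.5 -27.7]
[391. 444. 408. 165.] [-45.3  26.4] [59.9 26.4]
[407. 164. 232. 164.] [60.3 25.9] [ 60.4 -27.2]
[256. 390. 353. 389.] [-20.7 -23.7] [-20.7  11.5]
[257. 432. 374. 431.] [-39.3 -24.1] [-39.3  19.9]
[252. 345. 378. 344.] [ -2.  -24.2] [-2.1 19.8]
[253. 368. 377. 368.] [-11.3 -24.2] [-11.5  19.7]
[372. 439. 258. 439.] [-42.8  19.1] [-42.7 -23.8]
[424. 148. 413. 300.] [65.1 30.7] [15.  30.8]
[353. 398. 256. 398.] [-24.3  11.6] [-24.2 -23.9]
[257. 411. 374. 411.] [-29.9 -23.7] [-30.1  19.6]
[249. 298. 243. 185.] [ 15.7 -24.3] [ 53.8 -24.2]
[376. 376. 253. 376.] [-15.   19.4] [-14.9 -24.4]
[408. 368. 401. 455.] [-11.8  30.8] [-50.2  30.7]
[378. 353. 253. 353.] [-5.6 19.9] [ -5.5 -23.9]
[396. 186. 390. 297.] [53.7 23.1] [16.1 23. ]
[389. 298. 251. 298.] [15.6 22.8] [ 15.7 -23.8]
[374. 419. 257. 419.] [-33.6  19.7] [-33.4 -23.9]
[222. 136. 417. 136.] [ 68.8 -29.7] [68.6 28.4]
[244. 185. 396. 185.] [ 54.  -23.8] [53.9 22.9]
[237. 454. 231. 369.] [-49.8 -32. ] [-12.1 -32. ]
[226. 301. 215. 143.] [ 14.7 -32. ] [ 66.6 -31.9]
[244. 453. 223. 151.] [-49.2 -29.7] [ 64.4 -29.5]
[224. 148. 414. 148.] [ 65.1 -29.2] [65.1 27.9]
[416. 149. 395. 453.] [64.7 28.4] [-49.5  28.4]
```

View pics/w3.png

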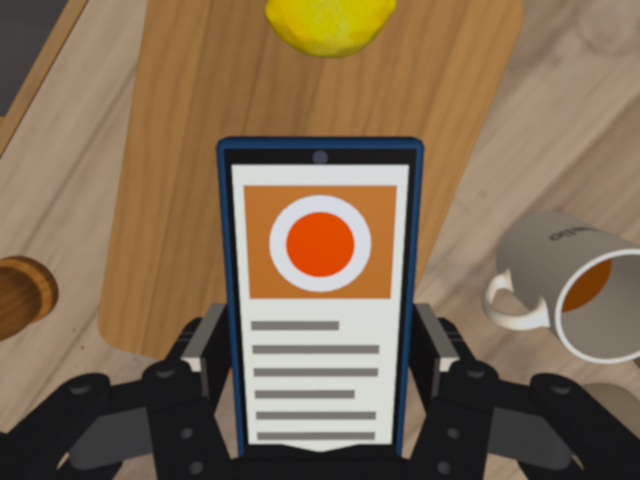

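Phone is held centred, with its top edge 69 mm ahead of the TCP. Carrying it to above the cradle.

apply_moves:
  deltas:
    - [0, 0, 0, 0, 0, 0.7, 0]
    - [0, 0, 0, 0, 0, 0.9, 0]
    - [0, 0, 0, 0, 0, 0.9, 0]
    - [0, 0, 0, 0, 0, 0.9, 0]
    - [0, 0, 0, 0, 0, 0.9, 0]
    - [0, 0, 0, 0, 0, 0.43, 0]
    - [0, 0, 0, 0, 0, 0, 0]

```text
time: 15.72
tool_pos: [526.9, 351.1, 191.7]
tcp_rot: [-179.9, -0.0, 121.7]
ft_force: [-0.1, 0.0, -2.0]
finger_gap: 62.9
grip_force: 44.5
```

apply_moves:
  deltas:
    - [-0.4, -0.22, 0, 0, 0, 0, 0]
    - [-0.8, -0.45, 0, 0, 0, 0, 0]
    - [-0.9, -0.51, 0, 0, 0, 0, 0]
    - [-0.9, -0.51, 0, 0, 0, 0, 0]
    - [-0.9, -0.51, 0, 0, 0, 0, 0]
    - [-0.9, -0.51, 0, 0, 0, 0, 0]
    - [-0.9, -0.51, 0, 0, 0, 0, 0]
    - [-0.9, -0.51, 0, 0, 0, 0, 0]

```text
time: 16.73
tool_pos: [535.7, 122.3, 193.2]
tcp_rot: [180.0, 0.0, 121.6]
ft_force: [0.0, -0.8, -2.8]
finger_gap: 62.5
grip_force: 44.6
```

apply_moves:
  deltas:
    - [-0.9, -0.51, 0, 0, 0, 0, 0]
    - [-0.9, -0.51, 0, 0, 0, 0, 0]
    - [-0.9, -0.51, 0, 0, 0, 0, 0]
    - [-0.9, -0.51, 0, 0, 0, 0, 0]
    - [-0.8, -0.45, 0, 0, 0, 0, 0]
    - [-0.5, -0.28, 0, 0, 0, 0, 0]
    - [-0.28, -0.16, 0, 0, 0, 0, 0]
    - [0, 0, 0, 0, 0, 0, 0]

```text
time: 17.73
tool_pos: [542.5, -54.5, 193.1]
tcp_rot: [180.0, -0.0, 121.6]
ft_force: [-0.2, 0.0, -1.6]
finger_gap: 62.5
grip_force: 44.6
```

apply_moves:
  deltas:
    - [0, 0, 0, 0, 0, 0, 0]

```text
time: 17.85
tool_pos: [542.5, -53.5, 193.0]
tcp_rot: [180.0, -0.0, 121.7]
ft_force: [-0.6, -0.3, -3.0]
finger_gap: 62.8
grip_force: 44.6
```

```bash
cat > to.py <<'E'
import sys
from h import *
def to(p,rpy,s=None):
    s=s or sense();R=Ro.from_euler("xyz",s["tcp_rot"],degrees=True);T=Ro.from_euler("xyz",rpy,degrees=True)
    print("pose",s["tool_pos"].round(1),s["tcp_rot"].round(1),"q",s["joint_pos"].round(1),"shift",(R.inv().apply(np.array(p)-s["tool_pos"])/30).round(3),"turn",((R.inv()*T).as_rotvec()/.08).round(3))
E
python3 -c "
from to import *
to([544.3,-53.3,92],[180,0,121.6])"
```

```text
pose [542.5 -53.5 193. ] [180.   -0.  121.7] q [-11.    0.7  97.8   0.   81.4 -42.7] shift [-0.027  0.054  3.368] turn [ 0.001 -0.005  0.012]
```

apply_moves:
  deltas:
    - [-0.02, 0.05, 0.7, 0, 0, 0, 0]
    - [0, 0, 1, 0, 0, 0, 0]
    - [0, 0, 0.9, 0, 0, 0, 0]
    - [0, 0, 0.5, 0, 0, 0, 0]
    - [0, 0, 0.2, 0, 0, 0, 0]
    - [0, 0, 0.06, 0, 0, 0, 0]
    - [0, 0, 0, 0, 0, 0, 0]

```text
time: 18.73
tool_pos: [544.8, -54.1, 93.3]
tcp_rot: [179.9, 0.1, 121.6]
ft_force: [0.1, -0.9, -2.1]
finger_gap: 63.1
grip_force: 44.6
```

apply_moves:
  deltas:
    - [0, 0, 0.05, 0, 0, 0, 0]
    - [0, 0, 0.05, 0, 0, 0, 0]
    - [0, 0, 0, 0, 0, 0, 0]

```text
time: 19.1
tool_pos: [544.1, -54.0, 89.3]
tcp_rot: [-180.0, -0.0, 121.6]
ft_force: [0.7, -0.1, -2.5]
finger_gap: 62.6
grip_force: 44.6
```

apply_moves:
  deltas:
    - [0, 0, 0.05, 0, 0, 0, 0]
    - [0, 0, 0, 0, 0, 0, 0]

```text
time: 19.35
tool_pos: [544.0, -54.0, 87.6]
tcp_rot: [-180.0, -0.0, 121.6]
ft_force: [0.1, 0.1, -1.8]
finger_gap: 62.7
grip_force: 44.6
```

apply_moves:
  deltas:
    - [0, 0, 0.03, 0, 0, 0, 0]
    - [0, 0, 0, 0, 0, 0, 0]

```text
time: 19.6
tool_pos: [544.2, -54.0, 87.2]
tcp_rot: [180.0, 0.0, 121.6]
ft_force: [-2.5, 1.1, 0.9]
finger_gap: 62.8
grip_force: 44.9
```

apply_moves:
  deltas:
    - [0, 0, 0, 0, 0, 0, 1]
    - [0, 0, 0, 0, 0, 0, 1]
    - [0, 0, 0, 0, 0, 0, 1]
    - [0, 0, 0, 0, 0, 0, 1]
    - [0, 0, -0.4, 0, 0, 0, 1]
    - [0, 0, -1, 0, 0, 0, 1]
    - [0, 0, -1, 0, 0, 0, 1]
    - [0, 0, -1, 0, 0, 0, 1]

```text
time: 20.6
tool_pos: [544.3, -54.0, 190.9]
tcp_rot: [180.0, 0.0, 121.6]
ft_force: [-0.4, -0.5, -0.3]
finger_gap: 85.2
grip_force: 0.0
```

apply_moves:
  deltas:
    - [0, 0, -0.5, 0, 0, 0, 1]
    - [0, 0, 0, 0, 0, 0, 1]
    - [0, 0, 0, 0, 0, 0, 1]

```text
time: 20.98
tool_pos: [543.4, -53.8, 202.5]
tcp_rot: [-179.9, -0.1, 121.6]
ft_force: [0.5, 0.6, -0.2]
finger_gap: 85.1
grip_force: 0.0
```

Run:
```python
from h import *
s=sense();print({k:np.round(s[k],2) for k in("time","joint_pos","tool_pos","tcp_rot","ft_force","finger_gap")})
im=snapshot("wrist")[:,:,::-1]
cv2.imwrite("pics/w4.png",im);c=cam("wrist",s)
d=np.array([-.524,.852]);ax=np.array([550.5,-63.4])
g=cv2.cvtColor(im,cv2.COLOR_BGR2GRAY)
fr=lambda p:np.array([(p[:2]-ax)@d-9.5,(p[:2]-ax)@[-d[1],d[0]]])
for x1,y1,x2,y2 in cv2.createLineSegmentDetector().detect(g)[0][:,0]:
  for z in (88,76):
    p,q=[fr(onz(c,u,v,z)) for u,v in((x1,y1),(x2,y2))];m=(p+q)/2
    if np.linalg.norm(p-q)>35 and abs(m[1])<40 and abs(m[0])<110 and (abs(m[0])>58 or abs(m[1])>26): print(z,np.round([x1,y1,x2,y2]),p.round(1),q.round(1))
```

```text
{'time': np.float64(20.98), 'joint_pos': array([-11.04,   0.6 ,  96.95,  -0.  ,  82.55, -42.65]), 'tool_pos': array([543.44, -53.84, 202.52]), 'tcp_rot': array([-1.7992e+02, -8.0000e-02,  1.2161e+02]), 'ft_force': array([ 0.46,  0.57, -0.19]), 'finger_gap': np.float64(85.12)}
88 [273. 141. 279. 331.] [61.1 28.4] [-60.4  28.5]
76 [273. 141. 279. 331.] [60.2 29.8] [-67.2  29.9]
88 [278. 332. 362. 332.] [-61.5  29.3] [-61.4 -25.6]
76 [278. 332. 362. 332.] [-68.4  30.7] [-68.3 -26.9]
88 [368. 138. 274. 138.] [ 62.4 -25.4] [62.4 27.8]
76 [368. 138. 274. 138.] [ 61.6 -26.7] [61.6 29.1]
76 [362. 331. 368. 141.] [-67.1 -27. ] [ 60.3 -27. ]
88 [269. 124. 374. 124.] [70.1 30.4] [ 70.1 -28.6]
76 [269. 124. 374. 124.] [69.7 31.8] [ 69.7 -30.1]
88 [361. 343. 283. 343.] [-69.7 -25. ] [-69.7  26.2]
76 [361. 343. 283. 343.] [-76.9 -26.3] [-77.   27.4]
88 [273. 337. 270. 263.] [-65.   32.7] [-13.3  32.8]
76 [273. 337. 270. 263.] [-72.   34.2] [-17.8  34.3]
88 [372. 256. 368. 336.] [ -8.4 -30. ] [-64.1 -29.7]
76 [372. 256. 368. 336.] [-12.6 -31.6] [-71.1 -31.2]
88 [368.  75. 277.  76.] [ 95.9 -24.2] [95.6 25.4]
76 [368.  75. 277.  76.] [ 96.8 -25.5] [96.5 26.6]
88 [284. 351. 363. 351.] [-75.9  25.5] [-75.7 -26.8]
76 [284. 351. 363. 351.] [-83.5  26.7] [-83.3 -28.2]
88 [352. 337. 288. 337.] [-65.2 -19.1] [-65.3  22.8]
76 [352. 337. 288. 337.] [-72.3 -20.1] [-72.4  23.9]
```

View pics/w4.png

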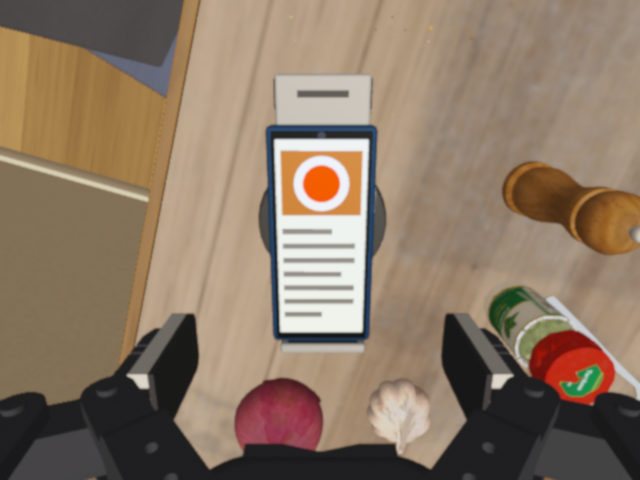

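Phone lies centred on the cradle, with the tab clear at (323,95). Next I'll grip the tab's sides.

apply_moves:
  deltas:
    - [0.9, 0.01, 0.5, 0, 0, 0, 1]
    - [1, 0.01, 0.5, 0, 0, 0, 1]
    - [0.97, 0.01, 0.5, 0, 0, 0, 1]
    - [0, 0, 0.8, 0, 0, 0, 1]
    - [0, 0, 0.8, 0, 0, 0, 1]
    - [0, 0, 0.8, 0, 0, 0, 1]
    - [0, 0, 0.35, 0, 0, 0, 1]
    - [0, 0, 0, 0, 0, 0, 1]

```text
time: 22.02
tool_pos: [498.7, 19.9, 75.2]
tcp_rot: [-179.9, -0.1, 121.6]
ft_force: [-0.3, 0.2, 0.1]
finger_gap: 84.9
grip_force: 0.0
```

```bash
python3 -c "
from to import *
to([499.1,20.1,72],[180,0,121.6])"
```

```text
pose [498.7  19.9  75.2] [-1.799e+02 -1.000e-01  1.216e+02] q [ -3.6   0.9 110.7   0.   68.5 -35.2] shift [-0.001  0.016  0.106] turn [-0.028 -0.02   0.003]
```

apply_moves:
  deltas:
    - [0, 0.01, 0.08, 0, 0, 0, 1]
    - [0, 0, 0, 0, 0, 0, 0]
    - [0, 0, 0, 0, 0, 0, 0]
    - [0, 0, 0, 0, 0, 0, 0]
    - [0, 0, 0, 0, 0, 0, 0]
    - [0, 0, 0, 0, 0, 0, 0]
    - [0, 0, 0, 0, 0, 0, 0]
  grip_force: 40

```text
time: 22.9
tool_pos: [500.5, 20.0, 74.9]
tcp_rot: [179.9, 0.0, 121.6]
ft_force: [-1.8, -0.2, 6.6]
finger_gap: 54.9
grip_force: 41.6
```

apply_moves:
  deltas:
    - [-0.01, 0.13, 0, 0, 0, 0.5, 0]
    - [-0.01, 0.26, 0, 0, 0, 1, 0]
    - [-0.01, 0.26, 0, 0, 0, 1, 0]
    - [-0.01, 0.26, 0, 0, 0, 1, 0]

```text
time: 23.4
tool_pos: [525.6, 30.7, 74.9]
tcp_rot: [180.0, 0.0, 105.4]
ft_force: [-3.6, -2.2, 7.6]
finger_gap: 54.6
grip_force: 41.7
```

```bash
cat > sw.py <<'E'
from to import *
s=sense();print(s["ft_force"].round(1),s["wrist_torque"].round(2),s["finger_gap"].round(1))
v=s["tool_pos"][:2]-[550.5,-63.4];print("R",np.hypot(*v).round(1),"bearing",np.degrees(np.arctan2(v[1],v[0])).round(1))
to([550.5+98*np.cos(np.radians(15)),-63.4+98*np.sin(np.radians(15)),72],[180,0,15],s)
E
python3 sw.py
```

```text
Traceback (most recent call last):
  File "sw.py", line 2, in <module>
    s=sense();print(s["ft_force"].round(1),s["wrist_torque"].round(2),s["finger_gap"].round(1))
                                                                      ^^^^^^^^^^^^^^^^^^^^^
AttributeError: 'float' object has no attribute 'round'
```

apply_moves:
  deltas:
    - [-0.01, 0.26, 0, 0, 0, 1, 0]
    - [-0.01, 0.26, 0, 0, 0, 1, 0]
    - [-0.01, 0.26, 0, 0, 0, 1, 0]
    - [-0.01, 0.26, 0, 0, 0, 1, 0]
    - [-0.01, 0.26, 0, 0, 0, 1, 0]
    - [-0.01, 0.26, 0, 0, 0, 1, 0]
    - [-0.01, 0.26, 0, 0, 0, 1, 0]
    - [-0.01, 0.26, 0, 0, 0, 1, 0]

```text
time: 24.4
tool_pos: [586.4, 27.2, 74.8]
tcp_rot: [-180.0, 0.1, 68.7]
ft_force: [-7.3, -3.1, 8.9]
finger_gap: 55.1
grip_force: 41.9
```

apply_moves:
  deltas:
    - [-0.01, 0.26, 0, 0, 0, 1, 0]
    - [-0.01, 0.26, 0, 0, 0, 1, 0]
    - [-0.01, 0.26, 0, 0, 0, 1, 0]
    - [-0.01, 0.26, 0, 0, 0, 1, 0]

```text
time: 24.9
tool_pos: [612.8, 11.5, 74.8]
tcp_rot: [-180.0, 0.1, 50.4]
ft_force: [-9.0, -3.4, 9.8]
finger_gap: 54.5
grip_force: 42.0
```

```bash
sed -i 's/s\["finger_gap"\].round(1)/round(float(s["finger_gap"]),1)/' sw.py; python3 sw.py
```

```text
[-9.  -3.4  9.8] [-0.6   1.37 -0.33] 54.5
R 97.4 bearing 50.2
pose [612.8  11.5  74.8] [-1.80e+02  1.00e-01  5.04e+01] q [-3.7 17.5 92.2 -0.1 70.4 35.9] shift [-0.584  1.882  0.093] turn [-2.00e-03  2.30e-02  7.72e+00]
```

apply_moves:
  deltas:
    - [-0.03, 0.26, 0, 0, 0, 1, 0]
    - [-0.03, 0.26, 0, 0, 0, 1, 0]
    - [-0.03, 0.26, 0, 0, 0, 1, 0]
    - [-0.02, 0.26, 0, 0, 0, 1, 0]
    - [-0.02, 0.26, 0, 0, 0, 1, 0]
    - [-0.02, 0.26, 0, 0, 0, 1, 0]
    - [-0.01, 0.26, 0, 0, 0, 1, 0]
    - [-0.01, 0.2, 0, 0, 0, 0.76, 0]

```text
time: 25.9
tool_pos: [644.1, -38.7, 74.9]
tcp_rot: [-179.9, -0.1, 14.9]
ft_force: [-2.4, 7.0, 6.7]
finger_gap: 54.6
grip_force: 41.7
```

apply_moves:
  deltas:
    - [0, 0, 0, 0, 0, 0, 0]

```text
time: 26.02
tool_pos: [644.1, -38.7, 74.9]
tcp_rot: [-179.9, -0.1, 14.9]
ft_force: [-2.1, 6.3, 5.7]
finger_gap: 54.8
grip_force: 41.7
```

```bash
python3 sw.py
```

```text
[-2.1  6.3  5.7] [ 0.78  0.2  -0.81] 54.8
R 96.8 bearing 14.8
pose [644.1 -38.7  74.9] [-1.799e+02 -1.000e-01  1.490e+01] q [-8.1 22.  86.6  0.1 71.4 67. ] shift [ 0.04  -0.013  0.097] turn [-0.02  -0.018 -0.022]
```

Cradle now faces yaw 14.9°, and the target is 15°. Tilting in stages, following the hinge arc.

apply_moves:
  deltas:
    - [-0.03, 0, -0.21, 0, 0.5, 0, 0]
    - [-0.06, 0, -0.42, 0, 1, 0, 0]
    - [-0.06, 0, -0.42, 0, 1, 0, 0]
    - [-0.06, 0, -0.42, 0, 1, 0, 0]

```text
time: 26.52
tool_pos: [633.9, -41.1, 117.9]
tcp_rot: [-179.9, -16.3, 15.0]
ft_force: [4.3, 8.0, -2.2]
finger_gap: 55.2
grip_force: 43.2
```

```bash
cat > ti.py <<'E'
from to import *
s=sense();print(s["ft_force"].round(1),s["wrist_torque"].round(2),round(float(s["finger_gap"]),1),"t",s["time"])
f=np.array([np.cos(np.radians(15)),np.sin(np.radians(15)),0]);h=np.array([550.5,-63.4,60])-60*f
R=Ro.from_euler("xyz",s["tcp_rot"],degrees=True).as_matrix()
v=s["tool_pos"]-h;r,z=v@f,v[2]
print("lateral",(v@[-f[1],f[0],0]).round(1),"rad",np.hypot(r,z).round(1),"lean from pos",np.degrees(np.arctan2(z,r)-np.arctan2(14.9,156.8)).round(2),"lean from tool",np.degrees(np.arctan2(R[2,0],R[:,0]@f)).round(2),"yaw err of y",np.degrees(np.arctan2(R[:,1]@f,-(R[:,1]@[-f[1],f[0],0]))).round(2))
print("q",s["joint_pos"].round(1),s["tool_pos"].round(1))
E
python3 ti.py
```

```text
[ 4.3  8.  -2.2] [ 1.02 -0.48 -0.17] 55.2 t 26.525
lateral -0.1 rad 157.3 lean from pos 16.16 lean from tool 16.32 yaw err of y 0.01
q [-12.5   5.3 102.9   8.9  57.6  58.7] [633.9 -41.1 117.9]
```

apply_moves:
  deltas:
    - [-0.06, 0, -0.42, 0, 1, 0, 0]
    - [-0.06, 0, -0.42, 0, 1, 0, 0]
    - [-0.06, 0, -0.42, 0, 1, 0, 0]
    - [-0.06, 0, -0.42, 0, 1, 0, 0]

```text
time: 27.02
tool_pos: [608.3, -48.0, 161.8]
tcp_rot: [-179.9, -34.6, 15.0]
ft_force: [4.3, 12.2, -0.2]
finger_gap: 54.6
grip_force: 43.3
```

```bash
python3 ti.py
```

```text
[ 4.3 12.2 -0.2] [ 1.2  -0.42  0.44] 54.6 t 27.025
lateral -0.1 rad 157.3 lean from pos 34.92 lean from tool 34.65 yaw err of y 0.05
q [-20.4 -13.1 120.8  27.2  46.3  40.1] [608.3 -48.  161.8]
```

apply_moves:
  deltas:
    - [-0.06, -0.02, -0.42, 0, 1, 0, 0]
    - [-0.06, -0.02, -0.42, 0, 1, 0, 0]
    - [-0.06, 0, -0.42, 0, 1, 0, 0]

```text
time: 27.4
tool_pos: [580.9, -54.9, 187.9]
tcp_rot: [179.9, -48.4, 15.1]
ft_force: [2.5, 6.3, -1.8]
finger_gap: 55.2
grip_force: 43.4
```

```bash
python3 ti.py
```

```text
[ 2.5  6.3 -1.8] [ 0.4  -0.01  0.56] 55.2 t 27.4
lateral 0.4 rad 157.3 lean from pos 48.97 lean from tool 48.38 yaw err of y 0.05
q [-29.  -25.9 133.9  48.1  44.2  18.7] [580.9 -54.9 187.9]
```

apply_moves:
  deltas:
    - [-0.065, -0.02, -0.415, 0, 0.5, 0, 0]
    - [-0.08, 0, -0.41, 0, 0.5, 0, 0]

```text
time: 27.65
tool_pos: [559.6, -60.1, 200.2]
tcp_rot: [179.9, -52.9, 15.1]
ft_force: [5.3, 1.5, -2.3]
finger_gap: 54.8
grip_force: 43.9
```

```bash
python3 ti.py
```

```text
[ 5.3  1.5 -2.3] [-0.08 -0.19  0.17] 54.8 t 27.65
lateral 0.8 rad 156.5 lean from pos 58.17 lean from tool 52.86 yaw err of y 0.03
q [-33.9 -32.5 139.1  54.5  47.5  11.9] [559.6 -60.1 200.2]
```

apply_moves:
  deltas:
    - [-0.09, 0, -0.41, 0, 0, 0, 0]
    - [-0.05, 0, -0.2, 0, 0, 0, 0]
    - [0, 0, 0, 0, 0, 0, 0]

```text
time: 28.02
tool_pos: [542.6, -64.6, 206.4]
tcp_rot: [-180.0, -52.7, 15.0]
ft_force: [-3.1, 0.3, -4.4]
finger_gap: 54.7
grip_force: 44.2
```

```bash
python3 ti.py
python3 - <<'E'
from h import *
s=sense()
for n in("wrist","scene"): cv2.imwrite(f"pics/{n}5.png",snapshot(n)[:,:,::-1])
a=cv2.imread("pics/wrist5.png");b=cv2.imread("pics/scene5.png")[230:400,220:420]
v=np.hstack([cv2.resize(a,(400,300)),cv2.resize(b,(353,300))]);cv2.imwrite("pics/v5.png",v)
E
```

```text
[-3.1  0.3 -4.4] [0.03 0.69 0.04] 54.7 t 28.025
lateral 0.8 rad 155.4 lean from pos 64.99 lean from tool 52.66 yaw err of y 0.01
q [-36.3 -36.6 140.8  53.1  50.9  12.9] [542.6 -64.6 206.4]
```

View pics/v5.png

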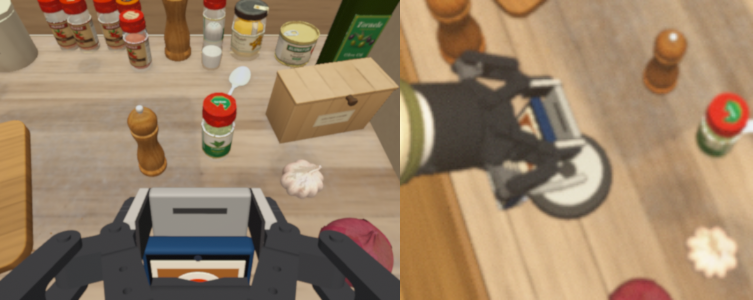

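Phone seated, and the lean from the grip position is 65.0°. Release and retreat straight up.

apply_moves:
  deltas:
    - [0, 0, 0, 0, 0, 0, 1]
    - [0, 0, 0, 0, 0, 0, 1]
    - [0, 0, 0, 0, 0, 0, 1]
    - [0, 0, 0, 0, 0, 0, 1]

```text
time: 28.62
tool_pos: [543.3, -64.8, 207.4]
tcp_rot: [180.0, -52.7, 15.0]
ft_force: [0.2, 0.3, -0.3]
finger_gap: 85.7
grip_force: 0.0
```

apply_moves:
  deltas:
    - [0.2, 0, -0.15, 0, 0, 0, 1]
    - [0.4, 0, -0.3, 0, 0, 0, 1]
    - [0.6, 0, -0.45, 0, 0, 0, 1]
    - [0.8, 0, -0.6, 0, 0, 0, 1]
    - [0.8, 0, -0.6, 0, 0, 0, 1]
    - [0.8, 0, -0.6, 0, 0, 0, 1]
    - [0, 0, 0, 0, 0, 0, 1]

```text
time: 29.5
tool_pos: [544.9, -65.0, 346.6]
tcp_rot: [179.6, -52.9, 15.3]
ft_force: [0.2, 0.1, 0.3]
finger_gap: 85.4
grip_force: 0.0
```

```bash
python3 ti.py
python3 - <<'E'
from h import *
for n in("wrist","scene","top"): cv2.imwrite(f"pics/{n}6.png",snapshot(n)[:,:,::-1])
a=cv2.imread("pics/wrist6.png");b=cv2.imread("pics/scene6.png")[230:400,220:420]
v=np.hstack([cv2.resize(a,(400,300)),cv2.resize(b,(353,300))]);cv2.imwrite("pics/v6.png",v)
E
```

```text
[0.2 0.1 0.3] [-0.15  0.41 -0.02] 85.4 t 29.5
lateral -0.1 rad 291.6 lean from pos 73.88 lean from tool 52.95 yaw err of y -0.01
q [-36.1 -43.5 130.   44.4  62.2  28.6] [544.9 -65.  346.6]
```

View pics/v6.png

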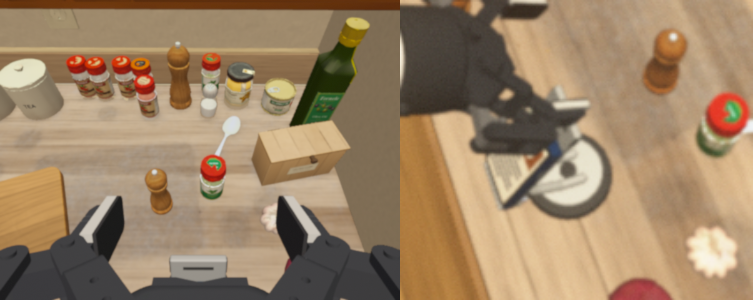

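apply_moves:
  deltas:
    - [0, -0.9, 0, 0, 0, 0, 1]
    - [0, -0.9, 0, 0, 0, 0, 1]
    - [0, -0.9, 0, 0, -0.5, 0, 1]
    - [0, -0.9, 0, 0, -0.8, 0, 1]
    - [0, -0.9, 0, 0, -0.8, 0, 1]
    - [0, -0.9, 0, 0, -0.8, 0, 1]
    - [0, -0.9, 0, 0, -0.8, 0, 1]
    - [0, 0, 0, 0, 0, 0, 1]

```text
time: 30.65
tool_pos: [499.6, 119.0, 341.4]
tcp_rot: [-179.9, -35.5, 15.3]
ft_force: [-0.3, 0.1, -0.2]
finger_gap: 85.7
grip_force: 0.0
```

```bash
python3 ti.py
python3 - <<'E'
from h import *
for n in("scene","top"): cv2.imwrite(f"pics/{n}7.png",snapshot(n)[:,:,::-1])
a=cv2.imread("pics/top7.png")[190:310,330:480];b=cv2.imread("pics/scene7.png")[235:375,235:375]
v=np.hstack([cv2.resize(a,(375,300),interpolation=2),cv2.resize(b,(420,420),interpolation=2)[:300*2][:420]]) if 0 else np.hstack([cv2.copyMakeBorder(cv2.resize(a,(375,300),interpolation=2),0,120,0,0,0),cv2.resize(b,(420,420),interpolation=2)])
cv2.imwrite("pics/v7.png",v)
E
```

```text
[-0.3  0.1 -0.2] [-0.05  0.29  0.01] 85.7 t 30.65
lateral 189.3 rad 287.3 lean from pos 72.91 lean from tool 35.47 yaw err of y 0.34
q [  2.5 -42.5 122.4   8.2  65.6  76.1] [499.6 119.  341.4]
```

View pics/v7.png

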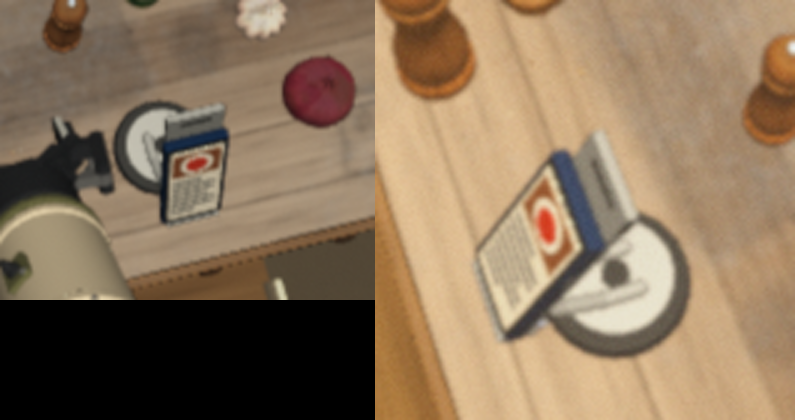

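The phone sits in the cradle, screen to the front and top end up. I'll check the angles by triangulating its corners and the tab's.

Run:
```python
from h import *
cs,ct=cam("scene"),cam("top")
S=lambda u,v:ray(cs,235+(u-375)/3-.33,235+v/3-.33)
T=lambda u,v:ray(ct,330+u/2.5-.3,190+v/2.5-.3)
f=np.array([np.cos(np.radians(15)),np.sin(np.radians(15)),0]);l=np.array([-f[1],f[0],0]);ax=np.array([550.5,-63.4,0])
P={}
for nm,a,b in (("tabL",(600,133),(166,120)),("tabR",(636,218),(224,104)),("topL",(560,152),(164,153)),("topR",(603,243),(228,138)),("botL",(477,258),(162,222)),("botR",(507,335),(218,212))):
    p,e=tri(S(*a),T(*b));v=p-ax;P[nm]=np.array([v@f,v@l,p[2]]);print(nm,P[nm].round(1),e.round(1))
for k in("L","R"):
    d=P["top"+k]-P["bot"+k];print("lean phone",np.degrees(np.arctan2(d[2],np.hypot(*d[:2]))),np.linalg.norm(d))
for k in("tab","top","bot"):
    d=P[k+"L"]-P[k+"R"];print("yaw",k,np.degrees(np.arctan2(-d[0],d[1])))
# expected positions at 65deg
h=np.array([-60,0,60]);u=np.array([np.cos(1.1345),0,np.sin(1.1345)]);n=np.array([-u[2],0,u[0]])
print("exp tab end top",h+166*u+16*n,"phone top front",h+138.5*u+28*n,"phone bot front",h+.5*u+28*n)
```

```text
tabL [  1.2  28.3 209.8] 2.1
tabR [  1.6 -26.7 215.6] 1.3
topL [-23.5  34.  187.1] 6.5
topR [-22.5 -27.  193.5] 11.2
botL [-82.2  31.6  62.5] 0.4
botR [-83.5 -25.1  72.1] 5.9
lean phone 64.75967155582264 137.76200862140288
lean phone 63.32129736811523 135.88394925556585
yaw tab 0.45130836867866786
yaw top 0.8834730299305166
yaw bot -1.3569951717173552
exp tab end top [ -4.35195053   0.         217.2109875 ] phone top front [-26.84893176   0.         197.3581329 ] phone bot front [-85.16575103   0.          72.28555961]
```

```bash
python3 -c "
from bench import *
print(hand_in())"
```

```text
the job is handed in; nothing more can be done
None
```

The phone is in the cradle on its ledge, screen out and top end up; I measured the cradle at about 64–65° and square to the front edge within about 1.5°. The mill stands upright about 210 mm left of the stand, clear of the screen. I handed the job in at about 31 s; the hand-in call returned no verdict.

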